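Clear and open the tea waste bin

ROBOT

A 7-joint arm with a two-finger parallel gripper is mounted at the origin on the work surface. World frame = base frame: x ahead of the robot, y to its left, z up, the work surface at z = 0. Lengths are in m, angles in rad, forces in N, time in s.
With the tool pointing down it reaches from about 0.425 to 0.925 m from the base axis. Payload 6.8 kg.
Tool frame: the origin (TCP) lies between the finger pads; the fingertips stand 22 mm ahead of it and the grasp point (between the pads) lies 3 mm ahead of it (bot.tip_reach is the distance from the TCP to the fingertips, in m); z points along the fingers, x is the direction in which the jaws open and shut, and the axes are right-handed (so a half turn about z gives the same grasp; the last joint's range is limited). The gripper opens to 85 mm and grips with 20 to 120 N. Pads are 22 mm wide; open, the fingers measure 114 mm over their backs; the gripper's body (76 mm by 85 mm) begins 54 mm behind the grasp point. The pads swing forward as they close: fully open they stand 13 mm farther back than shut.
Start: joints at [1.217, 0.477, 0.022, 1.555, -0.011, 1.109, -0.083], TCP at [0.164, -0.655, 0.253] pointing down, gripper open.
Joint ranges: [-2.96, 2.96], [-0.34, 2.1], [-1.41, 1.46], [0.24, 2.44], [-1.37, 4.51], [0.17, 1.92], [-2.96, 2.96]. Speed limits (rad/s): [2.39, 2.39, 3.14, 3.14, 3.14, 3.14, 3.14].

INTERFACE

Orientations are given as a unit quaternion [w, x, y, z].
In Python, from station import bot gives the robot as it stands.
- The arm moves only by the tool step_arm, never from a script. Its argument "targets" is a list of rows, each a list of 5 numbers: the shift along the tool's x, y, z in mm, then the turn about the tool's z in degrees, then the closure, from 0 (fully open) to 1 (shut). In form: [[dx, dy, dz, spin, jaw], ...]. A call has 1 to 20 rows; each row is the pose to reach, as a shift and turn from the pose commanded when the call began, along the tool's axes at that moment; what a row does not reach only later rows make up. A row lasts 1/12 s, in which the tool goes at most 41.7 mm and 7.16 degrees, less where a joint would pass 70% of its speed; a pose out of reach is approached as far as the arm can. A call with a gripper value outside its range is refused whole. The fingers move at their own pace and stop on an object; "newtons" is the grip in N (left out, the last holds). Time passes only in rows, so rows that repeat a pose let the fingers close. It gives the time, the measured TCP pose, the force and the opening at its end, in the units of the state.
- bot.get_obs(): the state, without advancing time (a new reading comes with each control period).
- bot.read_camera(name): name is "scene" or "top" or "wrist"; returns a dict with "frame" (420x560x3 uint8, red, green, blue), "z_map" (420x560 float32, m along the optical axis (not along the pixel's ray), 0 where there is no reading), "fov_y" (degrees; the focal length in pixels is half the picture's height over the tangent of half this angle, whatever the lens; pixels are square), "cx", "cy" (the principal point, pixels), "distortion" ([k1, k2, p1, p2, k3] as OpenCV has them; the pictures are not rectified), "R" (3x3) and "t" (3): a world point X has camera coordinates R X + t. Camera axes: x right, y down, z forward; pixel columns grow to the right and rows downward; lengths in m; the calibration is good to about 2 mm. A picture is of the moment at which its call begins.
- bot.hand_in(): hands the job in, once; it reports no verdict.
The state is a dict: "t": time; "q": joint angles; "joint_vel": joint speeds; "joint_torque": joint torques, N m; "eef_pos": TCP position; "tool_rot": TCP orientation; "contact_force": force on the tool from outside, world axes, zero at the start; "torque": the same for the moment, N m; "gripper_width": opening from 0.0 (shut) to 1.0 (fully open).
Only numpy, scipy, OpenCV 4.12 (cv2) and the standard library are available. Lean on these libraries where they do the work, as an engineer would, in place of code of your own. Each camera call takes 0.05 s, during which the arm holds its last target.

TASK

Move the two teacups off the lid of the waste bin and stand them in a row on the bamboo board, one on each dark circle with its foot inside the circle, without tipping either over on the way. Then pull the red latch tab sideways against its spring to free the ball, lift the lid's tongue off the ball, and finish while still holding the lid in the gripper, steadily tilted up by about 30 degrees. Leave the kettle, gaiwan, incense boat and tea caddy where they stand.

Things in the scene. Friction and masses are not known exactly. Their poses are not given: they have to be found in the camera images.
- tray: black plastic tray 300 x 190 mm, 12 mm thick, rim to 21 mm, fixed. A waste bin is molded into its +x half (top 72 mm above the ledge); a steel ball, 28 mm across, stands on a neck at x = -90 mm, y = 0, ball centre 64 mm high. Origin: centre of underside; z up; the lid's hinge line runs along y at x = +125 mm, 78 mm high.
- lid: grey lid 160 (x) x 150 (y) x 8 mm with a tongue to its -x whose round coupler sits over the ball. Origin: middle of the hinge line. Closed: axes parallel to the tray's, lid from x = 0 to -160 mm, upper face 82 mm above the ledge, ball at x = -215 mm. It swings up about +y (stop at 1.0 rad), weighs about 0.4 kg, falls shut when let go; blocked after 3 mm at the ball while the latch is home.
- ball_end (a point): middle of the upper face of the coupler (aluminium, 48 mm across) at the tongue's end, above the ball; 90 mm above the ledge when closed
- latch_tab (a point): grip point of the red upright latch tab beside the coupler, on the lid's +y side: 12 mm thick (y), 28 mm wide (x), top 20 mm above the point, coupler 30 mm below it. The point is mid-thickness, mid-width; closed, it is 120 mm above the ledge, 215 mm from the hinge line along x and 42 mm above it. Pinch from above across the thickness; the tab can turn between the pads as the lid swings.
- latch (a joint): travel of the latch along the lid's +y, m: 0 home (bolt under the ball), stop at 0.016; the bolt is clear of the ball from about 0.009. Its spring pushes back with 3 N at home and 8 N at full travel. The latch rides on the lid, so lifting the tab lifts the lid.
- cup_white: white porcelain teacup without handle, 46 mm high, 52 mm outside diameter from 22 mm height up to the rim, foot 36 mm diameter, about 0.09 kg. Origin: centre of its underside. It starts upright on the lid.
- cup_blue: blue porcelain teacup, same shape and size as the white one; starts upright on the lid beside it, the two side by side along the lid's y, centres about 76 mm apart.
- board: fixed bamboo board 95 mm (x) by 195 mm (y) by 12 mm; origin: centre of its underside.
- circle_l (a point): centre of one dark inlaid circle, 64 mm diameter, flush in the board's upper face (12 mm above the ledge), on the board's +y half; axes as the board's, the other circle is 96 mm away along y. Either cup may go on either circle.
- circle_r (a point): centre of the other dark circle, 64 mm diameter, on the board's -y half.
- gaiwan: white porcelain lidded tea bowl on its saucer, 108 mm diameter, 97 mm high; bystander. Origin: centre of its underside.
- kettle: aluminium kettle, 152 mm diameter, 178 mm high over its black bail handle; bystander. Origin: centre of its underside.
- incense_boat: dark wooden incense holder shaped like a boat, 165 mm long, 30 mm high; bystander. Origin: centre of its underside.
- caddy: green tea caddy tin, 72 mm diameter, 95 mm high; bystander. Origin: centre of its underside.
Mind the look-alikes: they are no part of the job. Leave any purple or turquoise look-alike of the cup_white alone.

How it is judged:
By the outcome, as a careful person would: the job done as asked, in the order asked, and still so for the second after the job is handed in, while the arm keeps its last pose, push and grip.
It also fails if it takes over 67 s, if anything falls off the work surface, if the arm or the gripper's body presses on something with over 40 N, if the wrist force passes 120 N, or if a joint passes its speed limit or range.

## Working session

There is one attempt and no reset: what is moved stays moved. The work goes in short steps, Python scripts to look and compute and a tool call to move; the robot and the scene stay as the last step left them, time stands still between calls to the robot, and variables do not carry over. Pictures are saved under pics/ and viewed, and the job is handed in when it is done.

Besides the shell and the picture viewer there is one more tool, called after "Request:" in YAML: its name, and indented under it one key for each argument. step_arm: Moves the arm, as the interface text tells. Its arguments: {"type":"object","properties":{"targets":{"type":"array"},"newtons":{"type":"number"}},"required":["targets"]}

```bash
mkdir -p pics; ls
cat > h.py <<'E'
import numpy as np, cv2
from station import bot
from scipy.spatial.transform import Rotation as Rn
def cam(name,fn=None):
    c=bot.read_camera(name)
    if fn: cv2.imwrite('pics/'+fn,c['frame'][:,:,::-1])
    return c
def K(c):
    f=c['frame'].shape[0]/2/np.tan(np.radians(c['fov_y'])/2)
    return np.array([[f,0,c['cx']],[0,f,c['cy']],[0,0,1]])
def pts(c,uv,z=None):
    uv=np.asarray(uv,float).reshape(-1,1,2)
    n=cv2.undistortPoints(uv,K(c),np.array(c['distortion']))[:,0]
    if z is None: z=np.array([c['z_map'][int(round(v)),int(round(u))] for u,v in uv[:,0]])
    P=np.c_[n*np.reshape(z,(-1,1)),np.broadcast_to(z,len(n))]
    return (P-c['t'])@np.array(c['R'])
def ray(c,uv,h):
    "intersection of pixel ray with world z=h"
    uv=np.asarray(uv,float).reshape(-1,1,2)
    n=cv2.undistortPoints(uv,K(c),np.array(c['distortion']))[:,0]
    d=np.c_[n,np.ones(len(n))]@np.array(c['R']); o=-np.array(c['R']).T@c['t']
    return o+d*((h-o[2])/d[:,2])[:,None]
def cloud(c):
    H,W=c['z_map'].shape
    u,v=np.meshgrid(np.arange(W),np.arange(H))
    return pts(c,np.c_[u.ravel(),v.ravel()],c['z_map'].ravel()).reshape(H,W,3)
def proj(c,X):
    X=np.asarray(X,float).reshape(-1,3)
    return cv2.projectPoints(X,cv2.Rodrigues(np.array(c['R']))[0],np.array(c['t'],float),K(c),np.array(c['distortion']))[0][:,0]
def tool():
    o=bot.get_obs(); q=o['tool_rot']; R=Rn.from_quat([q[1],q[2],q[3],q[0]]).as_matrix()
    return np.array(o['eef_pos']),R,o
def delta(target):
    p,R,o=tool(); return R.T@(np.array(target)-p)*1000
E
python3 - <<'E'
from h import *
for n in ['scene','top','wrist']:
    c=cam(n,n+'0.png'); print(n,c['fov_y'],c['cx'],c['cy'],np.round(c['distortion'],3),-np.array(c['R']).T@c['t'])
p,R,o=tool();print(p,R.round(3),o)
E
```

```text
pics
scene 53.60540998930185 280.80985144645956 207.5034084206721 [0.023 0.    0.    0.    0.   ] [0.88384632 0.52946481 1.12464814]
top 55.49139058562807 281.78806078519943 205.30398381460554 [-0.006  0.     0.     0.     0.   ] [ 0.30135107 -0.00619558  1.2454762 ]
wrist 68.65234690491388 276.6265924598115 209.15432330630253 [-0.065  0.     0.     0.     0.   ] [ 0.23115752 -0.63862335  0.37241799]
[ 0.16412272 -0.65432411  0.25254251] [[ 0.243 -0.97  -0.   ]
 [-0.97  -0.243  0.001]
 [-0.001  0.    -1.   ]] {'t': 0.15, 'q': array([ 1.21692712,  0.47765375,  0.02235471,  1.55617107, -0.01149697,
        1.10931104, -0.08309725]), 'joint_vel': array([-0.00022931, -0.0026552 , -0.00122593, -0.00201874,  0.00010309,
        0.00019756, -0.00242373]), 'joint_torque': array([ 3.01074011e-03, -5.96928370e+01,  1.61031090e+00, -2.81490415e+01,
        1.26065238e-02,  6.54716743e-03, -2.54177343e-05]), 'eef_pos': array([ 0.16412272, -0.65432411,  0.25254251]), 'tool_rot': array([-3.92056559e-04,  7.88453135e-01, -6.15094426e-01, -5.88873176e-04]), 'contact_force': array([-0.73211708,  0.35090848, -0.40364167]), 'torque': array([ 0.00331632,  0.00615965, -0.02003559]), 'gripper_width': 0.9969319829331207}
```

View pics/scene0.png

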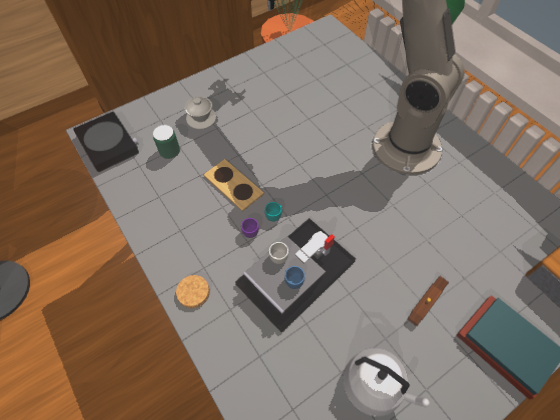

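View pics/top0.png

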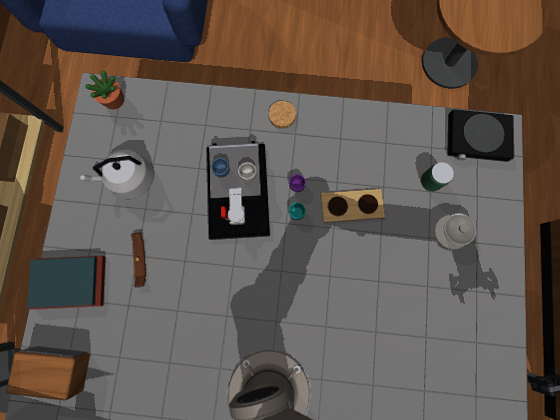

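View pics/wrist0.png

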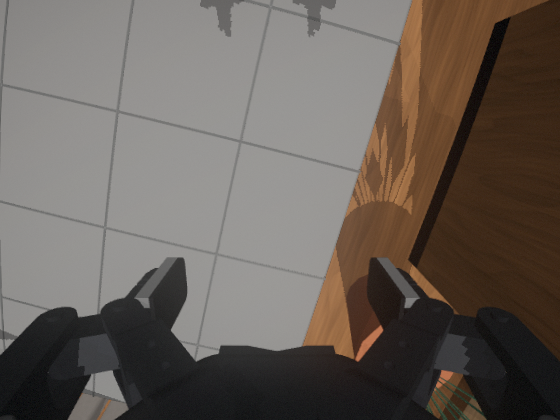

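The top view shows the white cup at (247,170) and the blue cup at (220,167) on the grey lid. The red tab is at (223,213) and the board circles are at (338,205) and (368,204). The purple cup (297,183) and turquoise cup (297,211) on the table are the look-alikes, so I'll leave them alone.

```bash
cat > m.py <<'E'
from h import *
c=cam('top'); C=cloud(c); s=cam('scene'); S=cloud(s)
np.savez('c0.npz',C=C,S=S,f=c['frame'],sf=s['frame'])
for k,b in {'table':(150,300),'lid':(235,185),'white':(247,170),'blue':(220,167),'tab':(223,213),'coupler':(237,214),'c1':(338,205),'c2':(368,204),'purple':(297,183),'turq':(297,211),'kettle':(120,175),'boat':(138,260)}.items():
    print(k,C[b[1],b[0]].round(4))
im=c['frame'][120:250,190:400,::-1]
cv2.imwrite('pics/crop1.png',cv2.resize(im,None,fx=3.8,fy=3.8,interpolation=cv2.INTER_CUBIC))
im=s['frame'][140:340,180:380,::-1]
cv2.imwrite('pics/crop2.png',cv2.resize(im,None,fx=3,fy=3,interpolation=cv2.INTER_CUBIC))
E
python3 m.py
```

```text
table [ 0.223   0.3877 -0.0033]
lid [0.5869 0.1629 0.0835]
white [0.6356 0.132  0.0886]
blue [0.6378 0.215  0.0845]
tab [0.489  0.1782 0.1389]
coupler [0.4987 0.1451 0.0894]
c1 [ 0.5734 -0.1584  0.0109]
c2 [ 0.5866 -0.2527  0.0101]
purple [ 0.6335 -0.0228  0.0036]
turq [ 0.5419 -0.0314  0.006 ]
kettle [0.5763 0.5014 0.108 ]
boat [0.338  0.4357 0.0229]
```

```bash
ls pics
```

```text
crop1.png
crop2.png
scene0.png
top0.png
wrist0.png
```

View pics/crop1.png

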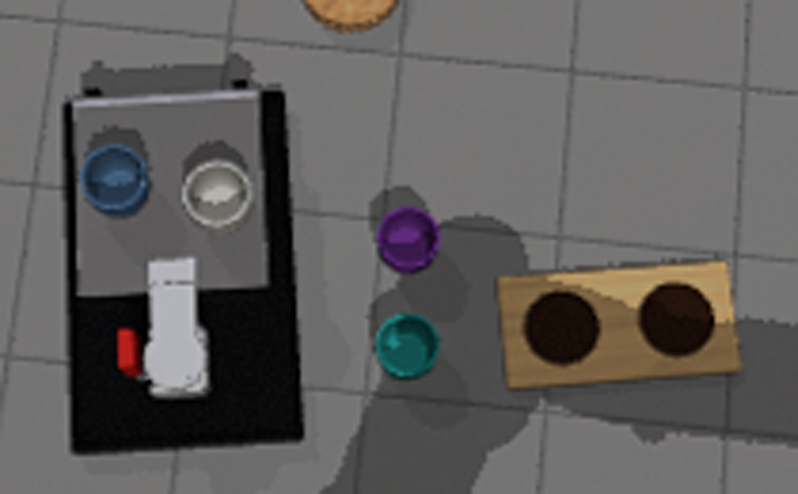

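View pics/crop2.png

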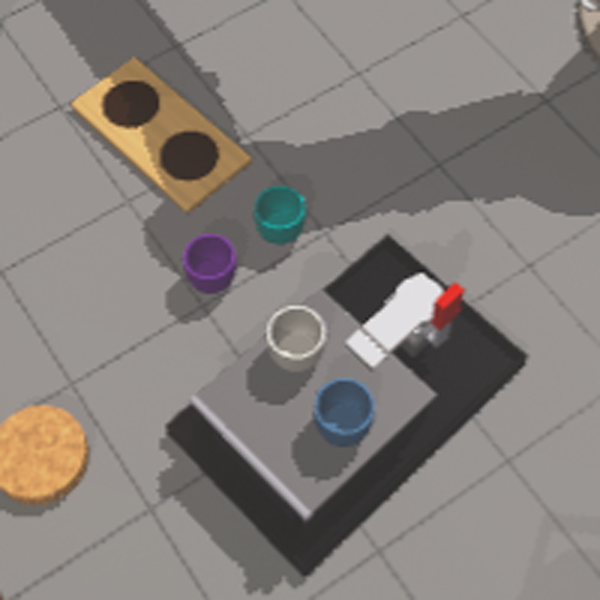

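```bash
cat > m2.py <<'E'
from h import *
from scipy.optimize import least_squares
def circ(P,r=None):
    def f(x): return np.hypot(P[:,0]-x[0],P[:,1]-x[1])-(x[2] if r is None else r)
    x0=[*np.median(P[:,:2],0),.026]
    return least_squares(f,x0 if r is None else x0[:2],loss='soft_l1',f_scale=.001).x
for n in ['top','scene']:
    c=cam(n); C=cloud(c); f=c['frame'].astype(int); z=C[...,2]
    x,y=C[...,0],C[...,1]
    for nm,(cx,cy) in {'white':(.63,.132),'blue':(.638,.215)}.items():
        m=(np.hypot(x-cx,y-cy)<.045)&(z>.118)&(z<.14)
        P=C[m]; 
        if len(P)>5: print(n,nm,'rim n',len(P),'z',np.percentile(P[:,2],[5,50,95]).round(4),'fit',circ(P).round(4),'mid',((P.max(0)+P.min(0))/2).round(4),np.ptp(P,axis=0).round(4))
    for nm,(cx,cy) in {'purple':(.6335,-.023),'turq':(.54,-.03)}.items():
        m=(np.hypot(x-cx,y-cy)<.045)&(z>.036)&(z<.06)
        P=C[m]; print(n,nm,len(P),((P.max(0)+P.min(0))/2).round(4), P.max(0).round(3))
    # dark circles
    for nm,(cx,cy) in {'c1':(.5734,-.158),'c2':(.587,-.253)}.items():
        m=(np.hypot(x-cx,y-cy)<.055)&(f.sum(2)<120)&(z>.004)&(z<.02)
        lab,L=cv2.connectedComponents(m.astype(np.uint8))
        k=max(range(1,lab),key=lambda i:(L==i).sum()); m=(L==k)
        v,u=np.nonzero(m); cn,_=cv2.findContours(m.astype(np.uint8),0,1)
        e=max(cn,key=len)[:,0].astype(float); 
        G=ray(c,e,.012); print(n,nm,'area',m.sum(),circ(G).round(4),'centroid ray',ray(c,[[u.mean(),v.mean()]],.012).round(4),'depth z',np.median(z[m]).round(4))
    m=(f[...,0]>130)&(f[...,1]<60)&(f[...,2]<60)&(np.hypot(x-.49,y-.178)<.06)
    P=C[m]; print(n,'red',m.sum(),P.min(0).round(4),P.max(0).round(4)); 
    t=P[P[:,2]>P[:,2].max()-.006]; print('  top face',len(t),t.mean(0).round(4),t.min(0).round(4),t.max(0).round(4))
    # lid plane
    m=(x>.53)&(x<.72)&(y>.07)&(y<.28)&(z>.07)&(z<.092)
    P=C[m].astype(np.float32); print('  lid z',np.median(P[:,2]),cv2.minAreaRect(P[:,:2]))
    m=(x>.45)&(x<.75)&(y>.03)&(y<.3)&(z>.004)&(z<.03)
    P=C[m].astype(np.float32); print('  tray', cv2.minAreaRect(P[:,:2]))
    m=(x>.5)&(x<.65)&(y>-.33)&(y<-.08)&(z>.005)&(z<.02)
    P=C[m].astype(np.float32); print('  board', cv2.minAreaRect(P[:,:2]))
    m=(np.hypot(x-.4987,y-.1451)<.04)&(z>.082)&(z<.098)&(f.min(2)>110)
    P=C[m]; print('  coupler',len(P),np.median(P,0).round(4),P.min(0).round(4),P.max(0).round(4))
E
python3 m2.py
```

```text
top white rim n 81 z [0.1195 0.1267 0.1306] fit [0.6218 0.1284 0.0242] mid [0.6218 0.1286 0.1256] [0.051  0.0501 0.0139]
top blue rim n 85 z [0.1186 0.1257 0.1305] fit [0.6271 0.2092 0.0243] mid [0.6279 0.2088 0.1252] [0.0515 0.05   0.0143]
top purple 64 [ 0.6252 -0.0217  0.0437] [0.651 0.003 0.051]
top turq 54 [ 0.5355 -0.03    0.0438] [ 0.56  -0.005  0.051]
top c1 area 287 [ 0.5703 -0.1562  0.0292] centroid ray [[ 0.5702 -0.1562  0.012 ]] depth z 0.0124
top c2 area 287 [ 0.587  -0.2507  0.0292] centroid ray [[ 0.587  -0.2507  0.012 ]] depth z 0.0124
top red 39 [0.4798 0.1745 0.131 ] [0.507  0.1866 0.143 ]
  top face 33 [0.493  0.1801 0.1397] [0.4798 0.1745 0.1371] [0.5062 0.1861 0.143 ]Traceback (most recent call last):
  File "m2.py", line 30, in <module>
    P=C[m].astype(np.float32); print('  lid z',np.median(P[:,2]),cv2.minAreaRect(P[:,:2]))
                                                                 ~~~~~~~~~~~~~~~^^^^^^^^^
cv2.error: OpenCV(4.12.0) /io/opencv/modules/imgproc/src/convhull.cpp:143: error: (-215:Assertion failed) total >= 0 && (depth == CV_32F || depth == CV_32S) in function 'convexHull'
```

```bash
sed -i 's/minAreaRect(P\[:,:2\])/minAreaRect(np.ascontiguousarray(P[:,:2]))/' m2.py; python3 m2.py
```

```text
top white rim n 83 z [0.1197 0.1254 0.1302] fit [0.6219 0.1285 0.0243] mid [0.6219 0.1286 0.1254] [0.0497 0.0503 0.0147]
top blue rim n 83 z [0.119  0.1262 0.1301] fit [0.6272 0.2093 0.0242] mid [0.6277 0.2091 0.1253] [0.0511 0.0507 0.0141]
top purple 66 [ 0.6255 -0.0217  0.0434] [0.651 0.003 0.05 ]
top turq 58 [ 0.5352 -0.0299  0.0439] [ 0.56  -0.005  0.052]
top c1 area 287 [ 0.5702 -0.1561  0.0291] centroid ray [[ 0.5702 -0.1562  0.012 ]] depth z 0.0121
top c2 area 287 [ 0.587  -0.2508  0.0293] centroid ray [[ 0.5869 -0.2508  0.012 ]] depth z 0.0122
top red 39 [0.4802 0.1746 0.1349] [0.5068 0.1859 0.1466]
  top face 9 [0.4923 0.1803 0.1424] [0.4822 0.175  0.141 ] [0.5052 0.1844 0.1466]
  lid z 0.0821185 ((0.6262829303741455, 0.17163676023483276), (0.19448232650756836, 0.15164077281951904), 7.884270668029785)
  tray ((0.5998227596282959, 0.1634095460176468), (0.2665134072303772, 0.2996470034122467), 89.93717193603516)
  board ((0.575015664100647, -0.2036028951406479), (0.24724914133548737, 0.14810678362846375), 89.62831115722656)
  coupler 279 [0.5037 0.1505 0.0896] [0.4738 0.1258 0.0821] [0.538  0.1724 0.0976]
scene white rim n 107 z [0.1192 0.1258 0.129 ] fit [0.6223 0.1284 0.0244] mid [0.622  0.1285 0.1247] [0.0517 0.0517 0.0131]
scene blue rim n 112 z [0.1196 0.1264 0.1302] fit [0.6277 0.2093 0.0242] mid [0.6275 0.2094 0.125 ] [0.0508 0.0512 0.0129]
scene purple 94 [ 0.6256 -0.0227  0.0437] [0.651 0.004 0.051]
scene turq 85 [ 0.5369 -0.0297  0.0423] [ 0.562 -0.003  0.048]Traceback (most recent call last):
  File "m2.py", line 21, in <module>
    k=max(range(1,lab),key=lambda i:(L==i).sum()); m=(L==k)
ValueError: max() iterable argument is empty
```

Run:
```python
from h import *
c=cam('top')
cr=np.array([[75,103],[78,297],[268,288],[258,95]]); uv=np.array([190,120])+cr/3.8-.4
G=ray(c,uv,.082); print(G.round(4)); 
for a,b in [(0,1),(1,2),(2,3),(3,0)]: d=G[b]-G[a]; print(np.linalg.norm(d).round(4),np.degrees(np.arctan2(d[1],d[0])).round(1))
cr=np.array([[72,453],[302,440]]);G=ray(c,np.array([190,120])+cr/3.8-.4,.021);print(G.round(4));d=G[1]-G[0];print(np.linalg.norm(d),np.degrees(np.arctan2(d[1],d[0])))
cr=np.array([[498,278],[726,262],[740,370],[509,387]]);G=ray(c,np.array([190,120])+cr/3.8-.4,.012);print(G.round(4))
for a,b in [(0,1),(1,2),(2,3),(3,0)]: d=G[b]-G[a]; print(np.linalg.norm(d).round(4),np.degrees(np.arctan2(d[1],d[0])).round(1))
# tab top rect, coupler round
C=cloud(c);f=c['frame'].astype(int);x,y,z=np.moveaxis(C,2,0)
m=(np.hypot(x-.50,y-.145)<.05)&(z>.08)&(z<.1)&(f.min(2)>110)
print(f[205:225,215:250].sum(2)//3)
im=c['frame'][185:230,205:260,::-1];cv2.imwrite('pics/crop3.png',cv2.resize(im,None,fx=12,fy=12,interpolation=cv2.INTER_NEAREST))
s=cam('scene');im=s['frame'][220:270,285:345,::-1];cv2.imwrite('pics/crop4.png',cv2.resize(im,None,fx=12,fy=12,interpolation=cv2.INTER_NEAREST))
```

```text
[[0.6995 0.2567 0.082 ]
 [0.5406 0.232  0.082 ]
 [0.5632 0.0843 0.082 ]
 [0.7214 0.1105 0.082 ]]
0.1608 -171.2
0.1494 -81.3
0.1604 9.4
0.1478 98.5
[[0.4243 0.2315 0.021 ]
 [0.4539 0.0473 0.021 ]]
0.18655126523158685 -80.86510539434228
[[ 0.6071 -0.1005  0.012 ]
 [ 0.6405 -0.2894  0.012 ]
 [ 0.5498 -0.3058  0.012 ]
 [ 0.5161 -0.1171  0.012 ]]
0.1919 -80.0
0.0921 -169.8
0.1916 100.1
0.0925 10.4
[[  8   4  10   7  10   5   5   7   6   7   4   5   3   0  48 165 184 181
  180 180 181 181 180 181 182 187 126  54  15   2   7  11  10   6   9]
 [  9  10   6   9   7   7  30  36  37  27  11   2   7   2  70 167 184 180
  180 181 182 181 180 179 181 185 145 114  69  18   7   9  10   6  10]
 [ 11   8   7   9   7  10  71  82  82  58  25   5   4   2 127 178 182 182
  180 180 180 180 180 181 181 185 137 151 127  56   3   9  11  10   9]
 [  9   9   8   8  10  11  71  81  82  66  34  10   3   0 111 173 183 181
  181 181 181 181 180 181 181 184 152 163 145  69   3   7  10   9   7]
 [  6   9   9  10   9  12  70  79  78  68  42  20   8   0  79 165 182 180
  181 181 181 181 181 180 181 182 178 125 120  70 
[... 1496 characters left out ...]
  11   8  10   6   8  20  28   9   1 134 169 173
  177 180 182 183 183 180 175 162 149 150 176 109  21   4   8  11   7]
 [ 11  10   7  11  12   7   8  11   9   8   9   7   5   0  49  97 137 161
  169 172 173 173 177 159 133 134 171 183 163  96  26   4   8  11  10]
 [ 10   9  10   9  10  10   8   7  10  11   8   8  12   6  78 165 181 177
  157 139 120 113 125 112 159 175 175 162  97  62  34   6   9  11   7]
 [  9   7   9  11   6   8   7   8   8  10   5  10   8   2  57 122 134 134
  133 120 115 117 100  95  95  93  92  94  81  39   5  11  10   9   7]
 [ 10  11   8  12   9   8  10   9   7  10   9  10   7   8   2  40  64  70
   69  70  71  70  61  57  56  57  40  30  25  15   9   8   8   9  12]]
```

View pics/crop3.png

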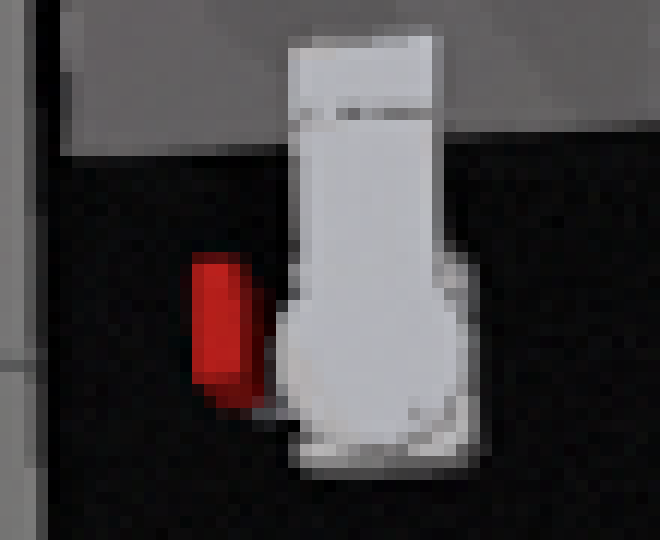

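View pics/crop4.png

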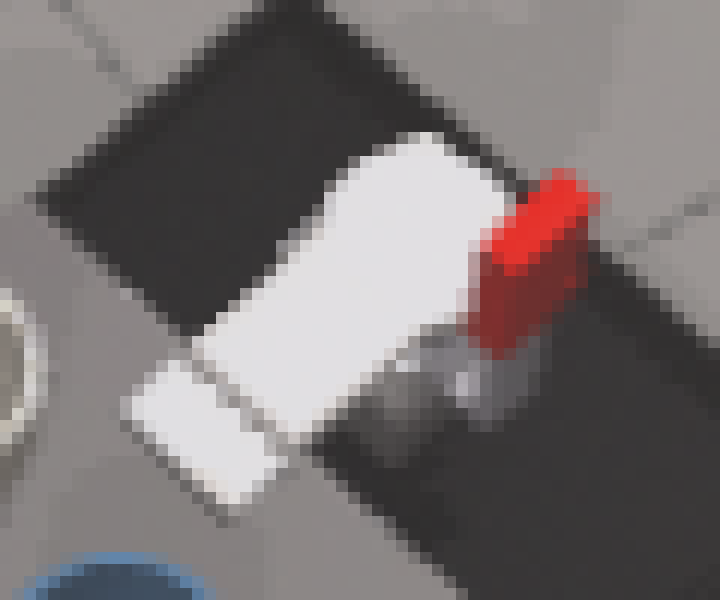

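Run:
```python
from h import *
for t in [(.60,-.25,.25),(.622,.1285,.20)]: print(delta(t).round(1))
```

```text
[-286.5 -521.1    3.3]
[-648.3 -634.6   53.3]
```

Request:
step_arm:
  targets:
    - [-8,-14,0,-1,0]
    - [-24,-43,0,-4,0]
    - [-41,-74,0,-8,0]
    - [-57,-104,0,-11,0]
    - [-74,-134,1,-14,0]
    - [-90,-164,1,-17,0]
    - [-107,-195,1,-20,0]
    - [-124,-225,1,-23,0]
    - [-140,-255,2,-26,0]
    - [-157,-286,2,-29,0]
    - [-174,-316,2,-32,0]
    - [-190,-346,2,-35,0]
    - [-207,-376,2,-38,0]
    - [-223,-406,3,-41,0]
    - [-240,-437,3,-44,0]
    - [-256,-466,3,-47,0]
    - [-270,-491,3,-50,0]
    - [-280,-509,3,-52,0]
    - [-286,-521,3,-53,0]

```text
t: 2.08
eef_pos: [0.6018, -0.247, 0.2504]
tool_rot: [-0.001, 0.981, -0.196, 0.0]
contact_force: [-0.5, 0.4, 0.2]
gripper_width: 0.999
```

Run:
```python
from h import *
p,R,o=tool();print(o['t'],p.round(4),R.round(3),o['q'].round(2),np.degrees(np.arctan2(R[1,0],R[0,0])),o['contact_force'].round(1))
for t in [(.622,.1285,.20),(.622,.1285,.113)]: print(delta(t).round(1))
```

```text
2.0833 [ 0.6018 -0.247   0.2504] [[ 0.923 -0.384  0.001]
 [-0.384 -0.923  0.001]
 [ 0.    -0.001 -1.   ]] [ 0.54  0.46 -0.34  1.6   0.17  1.11 -0.24] -22.5880714517744 [-0.5  0.4  0.2]
[-125.5 -354.4   50.9]
[-125.6 -354.3  137.9]
```

Request:
step_arm:
  targets:
    - [-5,-14,2,-1,0]
    - [-16,-45,6,-4,0]
    - [-27,-76,10,-7,0]
    - [-38,-108,15,-10,0]
    - [-48,-139,20,-13,0]
    - [-59,-170,25,-16,0]
    - [-70,-202,30,-19,0]
    - [-81,-233,35,-22,0]
    - [-92,-264,40,-25,0]
    - [-103,-295,44,-28,0]
    - [-113,-325,48,-30,0]
    - [-121,-346,50,-32,0]
    - [-125,-357,51,-32,0]
    - [-125,-357,51,-32,0]
    - [-125,-357,51,-32,0]

```text
t: 3.33
eef_pos: [0.6237, 0.1254, 0.1992]
tool_rot: [0.001, 0.997, 0.078, -0.0]
contact_force: [1.4, -1.5, 0.3]
gripper_width: 0.998
```

Run:
```python
from h import *
p,R,o=tool();print(o['t'],p.round(4),R.round(3),o['q'].round(2),np.degrees(np.arctan2(R[1,0],R[0,0])),o['contact_force'].round(1))
for t in [(.622,.1285,.20),(.622,.1285,.113)]: print(delta(t).round(1))
c=cam('wrist','w1.png')
```

```text
3.3333 [0.6237 0.1254 0.1992] [[ 0.988  0.156 -0.   ]
 [ 0.156 -0.988 -0.002]
 [-0.001  0.002 -1.   ]] [ 0.09  0.52 -0.53  1.68  0.3   1.03 -0.39] 8.980622631786268 [ 1.4 -1.5  0.3]
[-1.2 -3.3 -0.8]
[-1.1 -3.4 86.2]
```

View pics/w1.png

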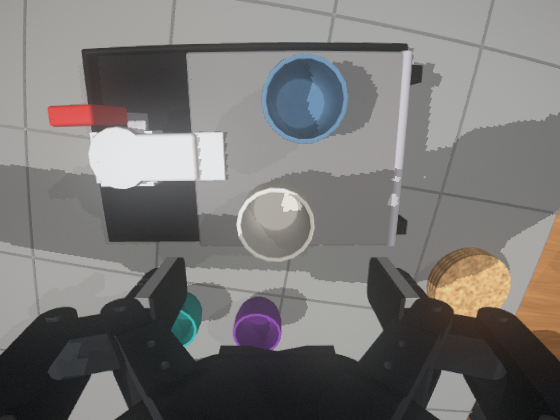

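The wrist view shows the white cup rim centred near (276,225), the blue cup at (305,98), the tab at (88,115) and the coupler at (123,158). I'll refine the positions from this view.

```bash
cat > m3.py <<'E'
from h import *
from scipy.optimize import least_squares
c=cam('wrist'); C=cloud(c); f=c['frame'].astype(int); x,y,z=np.moveaxis(C,2,0)
print(bot.get_obs()['t'], 'hand',tool()[0].round(4))
def circ(P):
    g=lambda q:np.hypot(P[:,0]-q[0],P[:,1]-q[1])-q[2]
    return least_squares(g,[*np.median(P[:,:2],0),.026],loss='soft_l1',f_scale=.001).x
for nm,(cx,cy) in {'white':(.622,.1285),'blue':(.6275,.209)}.items():
    m=(np.hypot(x-cx,y-cy)<.04)&(z>.123)&(z<.134); P=C[m]
    print(nm,m.sum(),circ(P).round(4),((P.max(0)+P.min(0))/2).round(4),np.ptp(P,axis=0).round(4),np.percentile(P[:,2],98).round(4))
m=(f[...,0]>120)&(f[...,1]<70)&(f[...,2]<70)&(np.hypot(x-.49,y-.18)<.06); P=C[m&(z>.12)]
print('tab z',np.percentile(P[:,2],[2,50,98]).round(4))
T=P[P[:,2]>.136].astype(np.float32); print('tab top',T.mean(0),cv2.minAreaRect(np.ascontiguousarray(T[:,:2])))
m=(x>.53)&(x<.73)&(y>.07)&(y<.27)&(z>.077)&(z<.087); m=cv2.morphologyEx(m.astype(np.uint8),cv2.MORPH_OPEN,np.ones((3,3)))>0
L=C[m].astype(np.float32); print('lid',np.median(L[:,2]),cv2.minAreaRect(np.ascontiguousarray(L[:,:2])))
m=(f.min(2)>150)&(np.hypot(x-.498,y-.149)<.045)&(z>.085)&(z<.096); A=C[m]; print('coupler',A.mean(0),np.median(A[:,2]),A.min(0),A.max(0))
E
python3 m3.py
```

```text
3.4333 hand [0.6242 0.1238 0.1993]
white 1231 [0.6228 0.1278 0.0241] [0.6229 0.1274 0.1262] [0.0513 0.0515 0.0064] 0.1286
blue 1461 [0.6277 0.208  0.024 ] [0.6277 0.2079 0.1262] [0.0512 0.0513 0.0064] 0.1287
tab z [0.1204 0.1326 0.1387]
tab top [0.5017557  0.1846114  0.13762704] ((0.49493077397346497, 0.18320825695991516), (0.025880703702569008, 0.0038680946454405785), 7.485335826873779)
lid 0.081518814 ((0.6379259824752808, 0.17223189771175385), (0.17394417524337769, 0.15005269646644592), 9.245962142944336)
coupler [0.50904169 0.15102072 0.08936941] 0.08940665798340519 [0.47498522 0.12545023 0.08531887] [0.54296179 0.17253504 0.09180931]
```

Request:
step_arm:
  targets:
    - [-1,-5,8,0,0]
    - [-1,-5,25,0,0]
    - [-1,-5,42,0,0]
    - [-1,-5,50,0,0]
    - [-1,-5,50,0,0]

```text
t: 3.85
eef_pos: [0.6208, 0.1301, 0.1468]
tool_rot: [0.001, 0.997, 0.078, -0.002]
contact_force: [-0.7, -0.2, -0.2]
gripper_width: 1.001
```

Run:
```python
from h import *
p,R,o=tool();print(o['t'],p.round(4),R.round(3),o['contact_force'].round(1))
print(delta((.6226,.1282,.113)).round(1))
c=cam('wrist','w2.png');p,R,o=tool();print(p)
```

```text
3.85 [0.6208 0.1301 0.1468] [[ 0.988  0.156 -0.004]
 [ 0.156 -0.988 -0.002]
 [-0.004  0.001 -1.   ]] [-0.7 -0.2 -0.2]
[ 1.7  2.1 33.8]
[0.6215291  0.13068823 0.14824215]
```

View pics/w2.png

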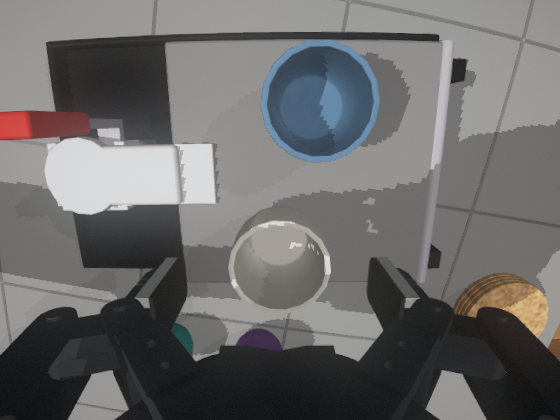

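The cup rim (280,268) sits midway between the fingers, so I'll descend and grip.

Request:
step_arm:
  targets:
    - [1,2,8,0,0]
    - [1,2,20,0,0]
    - [1,2,31,0,0]
    - [1,2,35,0,0]
    - [1,2,35,0,0]
    - [1,2,35,0,0.3]
    - [1,2,35,0,0.5]
    - [1,2,35,0,0.6]
    - [1,2,35,0,0.7]
    - [1,2,35,0,0.7]
    - [1,2,35,0,0.7]
    - [1,2,35,0,0.7]
  newtons: 30

```text
t: 4.9
eef_pos: [0.6239, 0.1302, 0.1151]
tool_rot: [-0.0, 0.997, 0.079, 0.001]
contact_force: [-0.8, 0.2, 5.3]
gripper_width: 0.608
```

Run:
```python
from h import *
p,R,o=tool();print(o['t'],p.round(4),R.round(3),o['contact_force'].round(1),o['gripper_width'])
c=cam('wrist','w3.png')
```

```text
4.9 [0.6239 0.1302 0.1151] [[ 0.987  0.158  0.001]
 [ 0.158 -0.987  0.   ]
 [ 0.001 -0.    -1.   ]] [-0.8  0.2  5.3] 0.6075823085643555
```

View pics/w3.png

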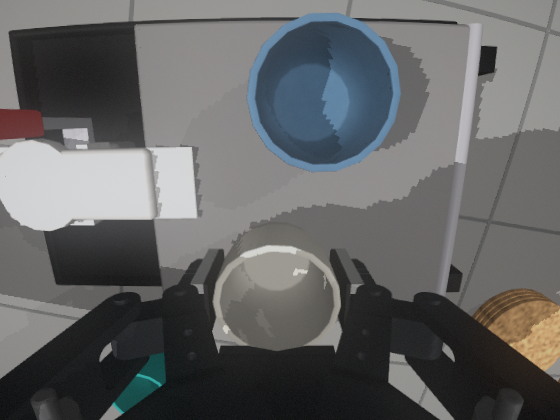

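Request:
step_arm:
  targets:
    - [0,0,-5,0,0.7]
    - [0,0,-20,0,0.7]
    - [0,0,-40,0,0.7]
    - [0,8,-54,0,0.7]
    - [-6,24,-58,0,0.7]
    - [-13,50,-60,0,0.7]
    - [-21,80,-60,0,0.7]
    - [-28,110,-60,0,0.7]
    - [-36,140,-60,0,0.7]
    - [-44,170,-60,0,0.7]
    - [-51,200,-60,0,0.7]
    - [-59,230,-60,0,0.7]
    - [-67,260,-60,0,0.7]
    - [-75,290,-60,0,0.7]
    - [-82,318,-60,0,0.7]
    - [-88,342,-60,0,0.7]
    - [-93,358,-60,0,0.7]
    - [-95,367,-60,0,0.7]
    - [-95,369,-58,0,0.7]
    - [-95,369,-50,0,0.7]

```text
t: 6.62
eef_pos: [0.5886, -0.2498, 0.1652]
tool_rot: [0.0, 0.997, 0.079, 0.001]
contact_force: [0.7, -0.0, -1.3]
gripper_width: 0.607
```

Run:
```python
from h import *
c=cam('wrist','w4.png');c=cam('top','t4.png')
p,R,o=tool();print(o['t'],p.round(4),R.round(3),o['contact_force'].round(1),o['gripper_width'],o['q'].round(2))
print(delta((.5883,-.2488,.113)).round(1))
im=c['frame'][120:250,190:400,::-1]
cv2.imwrite('pics/crop5.png',cv2.resize(im,None,fx=3.8,fy=3.8,interpolation=cv2.INTER_CUBIC))
```

```text
6.7167 [ 0.5874 -0.2474  0.1628] [[ 0.987  0.16  -0.002]
 [ 0.16  -0.987  0.002]
 [-0.002 -0.002 -1.   ]] [ 0.4 -0.2 -0.6] 0.6092463306281306 [ 0.64  0.55 -0.47  1.7   0.29  0.96  0.22]
[ 0.8  1.6 49.8]
```

View pics/w4.png

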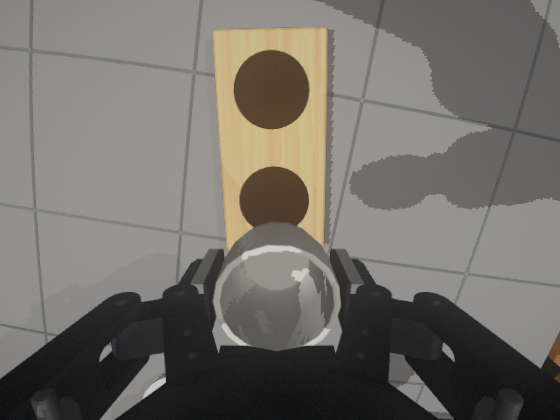

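View pics/crop5.png

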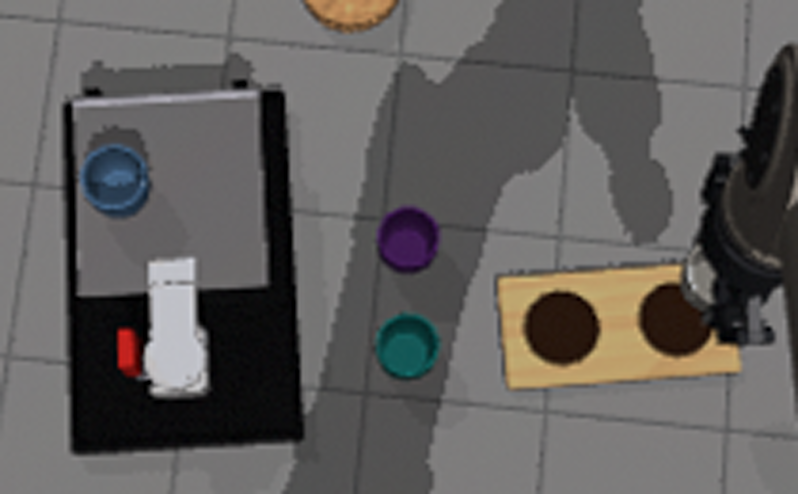

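Run:
```python
from h import *
c=cam('wrist')
print(ray(c,[[272,90]],.012),ray(c,[[275,200]],.012),tool()[0])
C=cloud(c);x,y,z=np.moveaxis(C,2,0)
m=(z>.15)&(z<.19)&(np.hypot(x-.588,y+.247)<.035)&(c['frame'].min(2)>110);P=C[m];print(m.sum(),((P.max(0)+P.min(0))/2),P.max(0))
```

```text
[[ 0.56865636 -0.15450206  0.012     ]] [[ 0.58608807 -0.2473254   0.012     ]] [ 0.58765241 -0.24723266  0.16331153]
2723 [ 0.58623855 -0.2481844   0.16621933] [ 0.61848915 -0.22386797  0.18243542]
```

Request:
step_arm:
  targets:
    - [0,1,8,0,0.7]
    - [1,2,28,0,0.7]
    - [1,2,52,0,0.7]
    - [1,2,76,0,0.7]
    - [1,2,95,0,0.7]
    - [1,2,106,0,0.7]
    - [1,2,112,0,0.7]
    - [1,2,115,0,0.7]
    - [1,2,116,0,0.7]
    - [1,2,117,0,0.7]
    - [1,2,117,0,0.7]

```text
t: 7.68
eef_pos: [0.5899, -0.2515, 0.0483]
tool_rot: [0.0, 0.997, 0.079, 0.001]
contact_force: [-0.3, 0.8, -0.5]
gripper_width: 0.607
```

Request:
step_arm:
  targets:
    - [0,0,1,0,0.7]
    - [0,0,2,0,0.7]
    - [0,0,3,0,0.7]
    - [0,0,3,0,0.7]

```text
t: 8.02
eef_pos: [0.5895, -0.2515, 0.0451]
tool_rot: [0.0, 0.997, 0.079, 0.0]
contact_force: [-2.2, -0.3, 4.8]
gripper_width: 0.606
```

Contact is 4.8 N at TCP z = 0.045, as predicted. Next: release and look.

Request:
step_arm:
  targets:
    - [0,0,0,0,0.38]
    - [0,0,0,0,0.34]
    - [0,0,0,0,0.2]
    - [0,0,-2,0,0.05]
    - [0,0,-6,0,0]
    - [0,0,-25,0,0]
    - [0,0,-50,0,0]
    - [0,0,-80,0,0]
    - [0,0,-110,0,0]
    - [0,0,-115,0,0]

```text
t: 8.85
eef_pos: [0.5922, -0.2518, 0.1653]
tool_rot: [0.002, 0.997, 0.079, 0.004]
contact_force: [1.6, -1.2, -0.1]
gripper_width: 1.001
```

Run:
```python
from h import *
c=cam('wrist','w5.png')
p,R,o=tool();print(o['t'],p.round(4),R.round(3),o['contact_force'].round(1),o['gripper_width'],o['q'].round(2))
print(delta((.6279,.2084,.163)).round(1))
C=cloud(c);x,y,z=np.moveaxis(C,2,0)
m=(z>.05)&(z<.062)&(np.hypot(x-.588,y+.25)<.04);P=C[m];print(m.sum(),((P.max(0)+P.min(0))/2),P.max(0),np.ptp(P,axis=0))
```

```text
8.9 [ 0.5917 -0.2518  0.1641] [[ 0.987  0.158  0.007]
 [ 0.158 -0.987 -0.003]
 [ 0.007  0.004 -1.   ]] [0.2 1.1 0.5] 0.9990254563191471 [ 0.64  0.56 -0.47  1.7   0.3   0.95  0.22]
[ 1.084e+02 -4.488e+02  1.000e-01]
1006 [ 0.59019764 -0.25399014  0.05461738] [ 0.6158238  -0.22818783  0.05922078] [0.05125232 0.05160462 0.0092068 ]
```

View pics/w5.png

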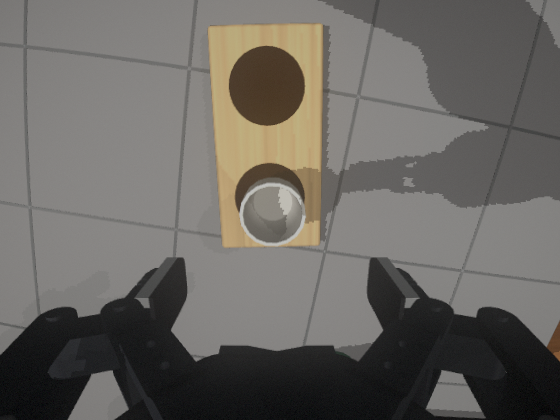

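Request:
step_arm:
  targets:
    - [2,-9,-4,0,0]
    - [8,-34,-10,0,0]
    - [16,-65,-14,0,0]
    - [23,-96,-16,0,0]
    - [31,-128,-16,0,0]
    - [38,-159,-16,0,0]
    - [46,-190,-16,0,0]
    - [53,-221,-16,0,0]
    - [61,-252,-16,0,0]
    - [68,-283,-16,0,0]
    - [76,-314,-16,0,0]
    - [83,-345,-16,0,0]
    - [90,-374,-16,0,0]
    - [97,-402,-16,0,0]
    - [102,-425,-14,0,0]
    - [106,-440,-10,0,0]
    - [108,-447,-4,0,0]
    - [108,-449,0,0,0]
    - [108,-449,10,0,0]
    - [108,-449,12,0,0]

```text
t: 10.57
eef_pos: [0.624, 0.2069, 0.1446]
tool_rot: [0.001, 0.997, 0.078, -0.002]
contact_force: [0.0, -1.2, -0.9]
gripper_width: 0.999
```

Run:
```python
from h import *
c=cam('wrist','w6.png')
p,R,o=tool();print(o['t'],p.round(4),R.round(3),o['contact_force'].round(1),o['gripper_width'],o['q'].round(2))
print(delta((.6279,.2084,.114)).round(1))
c=cam('top','t6.png')
im=c['frame'][120:250,190:400,::-1]
cv2.imwrite('pics/crop6.png',cv2.resize(im,None,fx=3.8,fy=3.8,interpolation=cv2.INTER_CUBIC))
C=cloud(c);x,y,z=np.moveaxis(C,2,0)
m=(z>.048)&(z<.068)&(np.hypot(x-.588,y+.25)<.04);P=C[m];print(m.sum(),((P.max(0)+P.min(0))/2),P.max(0),np.ptp(P,axis=0))
```

```text
10.6167 [0.6241 0.2066 0.1449] [[ 0.988  0.156 -0.003]
 [ 0.156 -0.988 -0.002]
 [-0.004  0.002 -1.   ]] [-0.6 -0.1 -0.6] 0.9977909287882539 [-0.05  0.61 -0.52  1.66  0.36  0.96 -0.54]
[ 4.1 -1.2 30.9]
73 [ 0.58957349 -0.25165252  0.055783  ] [ 0.61545536 -0.22673508  0.06299447] [0.05176375 0.04983489 0.01442294]
```

View pics/w6.png

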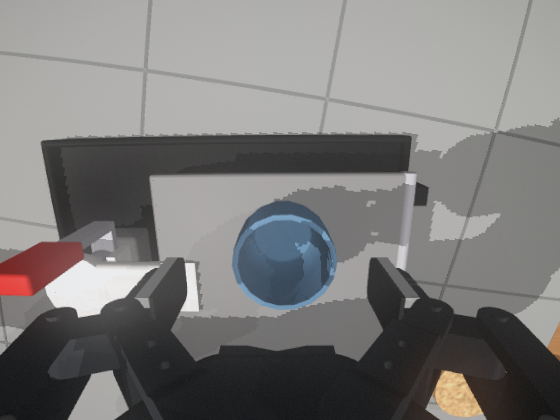

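View pics/crop6.png

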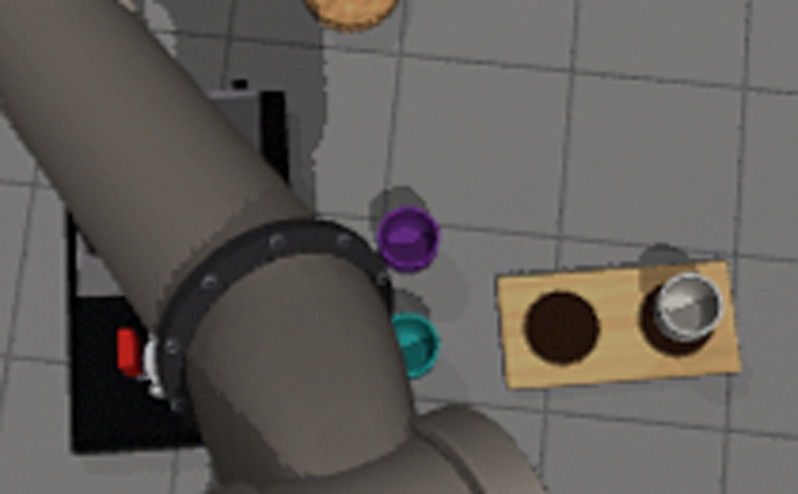

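White stands in circle_r, about 3 mm off centre. The blue cup (285,260) is about 4 mm off in the jaw direction, so I'll correct that and grip.

Request:
step_arm:
  targets:
    - [4,-1,6,0,0]
    - [4,-1,18,0,0]
    - [4,-1,27,0,0]
    - [4,-1,31,0,0]
    - [4,-1,31,0,0]
    - [4,-1,31,0,0.3]
    - [4,-1,31,0,0.5]
    - [4,-1,31,0,0.6]
    - [4,-1,31,0,0.7]
    - [4,-1,31,0,0.7]
    - [4,-1,31,0,0.7]
    - [4,-1,31,0,0.7]

```text
t: 11.67
eef_pos: [0.6292, 0.2111, 0.117]
tool_rot: [-0.0, 0.997, 0.079, 0.001]
contact_force: [-0.6, 0.3, 4.9]
gripper_width: 0.594
```

Run:
```python
from h import *
p,R,o=tool();print(o['t'],p.round(4),R.round(3),o['contact_force'].round(1),o['gripper_width'])
print(delta(p+np.array([.5705-.6279,-.1562-.2084,0])).round(1))
```

```text
11.6667 [0.6292 0.2111 0.117 ] [[ 0.987  0.158  0.001]
 [ 0.158 -0.987  0.001]
 [ 0.001 -0.    -1.   ]] [-0.6  0.3  4.9] 0.5943713477373868
[-1.142e+02  3.510e+02 -3.000e-01]
```

Request:
step_arm:
  targets:
    - [0,0,-5,0,0.7]
    - [0,0,-20,0,0.7]
    - [0,0,-40,0,0.7]
    - [-2,8,-54,0,0.7]
    - [-8,24,-58,0,0.7]
    - [-16,50,-60,0,0.7]
    - [-26,80,-60,0,0.7]
    - [-36,110,-60,0,0.7]
    - [-46,140,-60,0,0.7]
    - [-55,170,-60,0,0.7]
    - [-65,200,-60,0,0.7]
    - [-75,230,-60,0,0.7]
    - [-85,260,-60,0,0.7]
    - [-94,289,-60,0,0.7]
    - [-102,315,-60,0,0.7]
    - [-109,335,-60,0,0.7]
    - [-113,347,-60,0,0.7]
    - [-115,351,-58,0,0.7]
    - [-115,351,-50,0,0.7]
    - [-115,351,-40,0,0.7]

```text
t: 13.33
eef_pos: [0.5713, -0.1526, 0.1565]
tool_rot: [-0.0, 0.997, 0.08, 0.001]
contact_force: [0.2, -0.0, -0.6]
gripper_width: 0.597
```

Run:
```python
from h import *
c=cam('wrist','w7.png')
p,R,o=tool();print(o['t'],p.round(4),R.round(3),o['contact_force'].round(1),o['gripper_width'])
C=cloud(c);x,y,z=np.moveaxis(C,2,0)
m=(z>.15)&(z<.19)&(np.hypot(x-.57,y+.153)<.035)&(c['frame'][...,2].astype(int)-c['frame'][...,0]>25);P=C[m];print(m.sum(),((P.max(0)+P.min(0))/2),P.max(0))
```

```text
13.3833 [ 0.5698 -0.1519  0.1538] [[ 0.987  0.16  -0.002]
 [ 0.16  -0.987  0.002]
 [-0.002 -0.002 -1.   ]] [ 0.2  1.4 -1.9] 0.5908610009186712
4717 [ 0.57192165 -0.15420439  0.15927951] [ 0.59762239 -0.12893433  0.16855765]
```

View pics/w7.png

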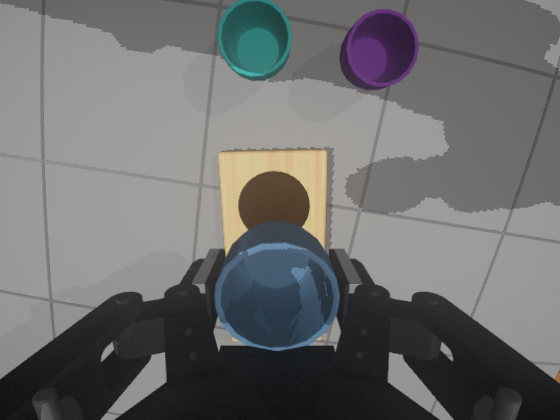

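Request:
step_arm:
  targets:
    - [0,0,8,0,0.7]
    - [0,1,28,0,0.7]
    - [0,1,52,0,0.7]
    - [0,1,74,0,0.7]
    - [0,1,90,0,0.7]
    - [0,1,99,0,0.7]
    - [0,1,104,0,0.7]
    - [0,1,106,0,0.7]
    - [0,1,107,0,0.7]
    - [0,1,107,0,0.7]

```text
t: 14.22
eef_pos: [0.5714, -0.1549, 0.05]
tool_rot: [0.0, 0.997, 0.079, 0.001]
contact_force: [-0.1, 0.7, -0.2]
gripper_width: 0.592
```

Request:
step_arm:
  targets:
    - [0,0,1,0,0.7]
    - [0,0,2,0,0.7]
    - [0,0,3,0,0.7]
    - [0,0,3,0,0.7]

```text
t: 14.55
eef_pos: [0.5711, -0.1552, 0.047]
tool_rot: [0.0, 0.997, 0.079, 0.0]
contact_force: [-1.2, 0.1, 3.9]
gripper_width: 0.59
```

Contact at z = 0.047, again as predicted. I'll release and rise.

Request:
step_arm:
  targets:
    - [0,0,0,0,0.38]
    - [0,0,0,0,0.34]
    - [0,0,0,0,0.2]
    - [0,0,-2,0,0.05]
    - [0,0,-6,0,0]
    - [0,0,-25,0,0]
    - [0,0,-50,0,0]
    - [0,0,-80,0,0]
    - [0,0,-115,0,0]
    - [0,0,-150,0,0]
    - [0,0,-163,0,0]

```text
t: 15.47
eef_pos: [0.5731, -0.155, 0.2148]
tool_rot: [0.001, 0.997, 0.079, 0.003]
contact_force: [0.6, 0.1, 0.9]
gripper_width: 0.996
```

Run:
```python
from h import *
c=cam('wrist','w8.png')
p,R,o=tool();print(o['t'],p.round(4),R.round(3),o['contact_force'].round(1),o['gripper_width'],o['q'].round(2))
C=cloud(c);x,y,z=np.moveaxis(C,2,0)
m=(z>.05)&(z<.062)&(np.hypot(x-.5705,y+.156)<.04);P=C[m];print(m.sum(),((P.max(0)+P.min(0))/2),P.max(0),np.ptp(P,axis=0))
print(delta((.493,.181,.21)).round(1))
```

```text
15.5167 [ 0.5736 -0.1551  0.2156] [[ 0.987  0.158  0.009]
 [ 0.158 -0.987 -0.002]
 [ 0.008  0.004 -1.   ]] [ 1.3 -0.2  1. ] 1.001780356099214 [ 0.56  0.43 -0.52  1.77  0.25  1.    0.1 ]
680 [ 0.57187586 -0.15764287  0.05479192] [ 0.59757538 -0.13186536  0.05957451] [0.05139903 0.05155503 0.00956518]
[ -26.6 -344.7    4.2]
```

View pics/w8.png

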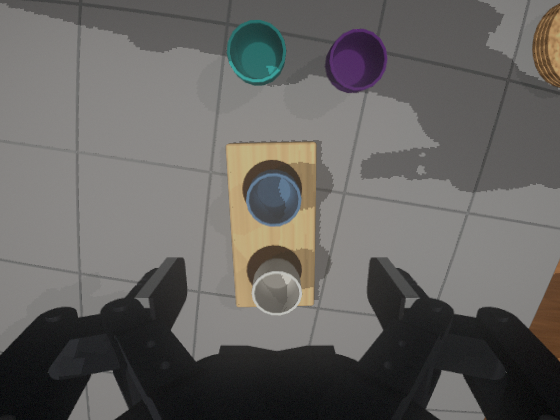

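Request:
step_arm:
  targets:
    - [-1,-10,0,-2,0]
    - [-3,-34,0,-7,0]
    - [-5,-62,0,-13,0]
    - [-7,-90,0,-19,0]
    - [-9,-118,0,-25,0]
    - [-11,-146,0,-31,0]
    - [-13,-174,0,-37,0]
    - [-15,-202,0,-44,0]
    - [-18,-230,0,-51,0]
    - [-20,-258,0,-58,0]
    - [-22,-286,0,-65,0]
    - [-24,-310,1,-72,0]
    - [-26,-328,2,-79,0]
    - [-27,-340,3,-85,0.2]
    - [-27,-345,4,-89,0.3]
    - [-27,-345,4,-90,0.4]
    - [-27,-345,4,-90,0.4]

```text
t: 16.93
eef_pos: [0.4884, 0.1815, 0.204]
tool_rot: [-0.001, 0.648, 0.761, -0.001]
contact_force: [-0.2, -0.2, 0.5]
gripper_width: 0.6
```

Run:
```python
from h import *
c=cam('wrist','w9.png')
p,R,o=tool();print(o['t'],p.round(4),R.round(3),o['contact_force'].round(1),o['gripper_width'],o['q'].round(2))
f=c['frame'].astype(int);C=cloud(c);x,y,z=np.moveaxis(C,2,0)
m=(f[...,0]>100)&(f[...,1]<60)&(f[...,2]<60)&(np.hypot(x-.49,y-.18)<.06)
P=C[m];print(m.sum(),np.percentile(P[:,2],[2,50,98]))
T=P[P[:,2]>.136].astype(np.float32);print(len(T),T.mean(0),cv2.minAreaRect(np.ascontiguousarray(T[:,:2])))
t=cam('top');
im=t['frame'][120:250,190:400,::-1]
cv2.imwrite('pics/crop9.png',cv2.resize(im,None,fx=3.8,fy=3.8,interpolation=cv2.INTER_CUBIC))
```

```text
16.9833 [0.4888 0.1809 0.2042] [[-0.157  0.988 -0.002]
 [ 0.988  0.157 -0.001]
 [-0.    -0.002 -1.   ]] [ 0.1 -0.3  0.2] 0.5981300328644025 [ 0.29  0.44 -0.96  1.92  0.43  1.    0.87]Traceback (most recent call last):
  File "<stdin>", line 6, in <module>
    return _quantile_unchecked(
        a, q, axis, out, overwrite_input, method, keepdims, weights)
    return _ureduce(a,
                    func=_quantile_ureduce_func,
    ...<5 lines>...
                    overwrite_input=overwrite_input,
                    method=method)
    r = func(a, **kwargs)
    result = _quantile(arr,
                       quantiles=q,
    ...<2 lines>...
                       out=out,
                       weights=wgt)
    slices_having_nans = np.isnan(arr[-1, ...])
                                  ~~~^^^^^^^^^
IndexError: index -1 is out of bounds for axis 0 with size 0
```

View pics/w9.png

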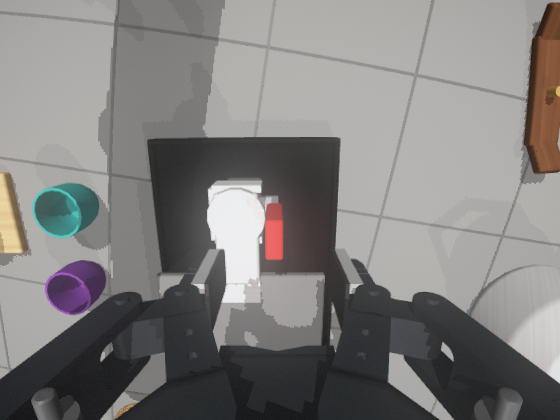

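Run:
```python
from h import *
c=cam('wrist')
f=c['frame'].astype(int);C=cloud(c);x,y,z=np.moveaxis(C,2,0)
for p in [(274,212),(274,231),(274,252)]: print(f[p[1],p[0]],C[p[1],p[0]])
m=(f[...,0]>120)&(f[...,1]<90)&(f[...,2]<90)&(np.hypot(x-.49,y-.18)<.06)
P=C[m];print(m.sum(),np.percentile(P[:,2],[2,50,98]))
T=P[P[:,2]>.136].astype(np.float32);print(len(T),T.mean(0),cv2.minAreaRect(np.ascontiguousarray(T[:,:2])))
m2=m&(z>.134);v,u=np.nonzero(m2);print(u.min(),u.max(),v.min(),v.max())
print(ray(c,[[u.min(),v.min()],[u.max(),v.max()]],.14),tool()[0])
im=c['frame'][160:320,180:360,::-1];cv2.imwrite('pics/crop10.png',cv2.resize(im,None,fx=3.6,fy=3.6))
```

```text
[173  89  89] [0.48032226 0.17662158 0.12129319]
[235 105 101] [0.48728861 0.17788641 0.1402707 ]
[235 106 104] [0.50226307 0.18020841 0.13853297]
217 [0.09633765 0.12075015 0.13925059]
48 [0.49141213 0.18375613 0.13837324] ((0.4927510917186737, 0.18259939551353455), (0.02819780632853508, 0.004433136433362961), 10.365294456481934)
276 283 217 259
[[0.47800731 0.17770259 0.14      ]
 [0.50559681 0.18668716 0.14      ]] [0.48919213 0.18066389 0.20449112]
```

View pics/crop10.png

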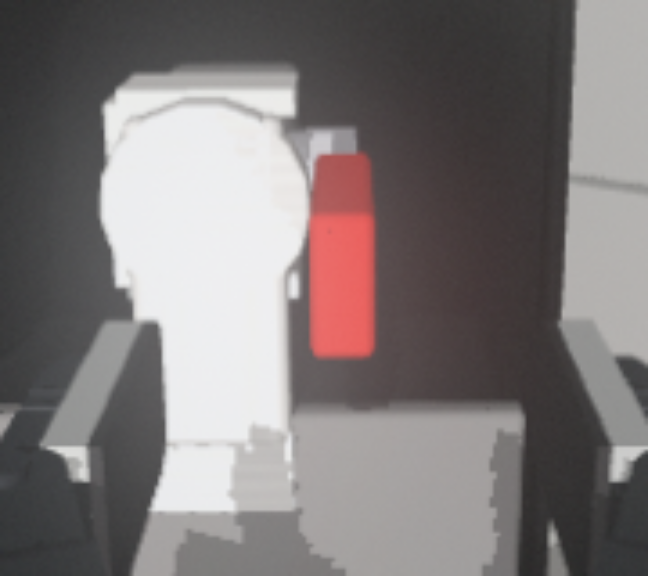

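Run:
```python
from h import *
c=cam('wrist')
G=ray(c,[[274.8,238.7],[266,238.7],[283.5,238.7],[275,219],[275,258.5]],.14);print(G.round(4)); 
print(np.linalg.norm(G[1]-G[2]),np.linalg.norm(G[3]-G[4]))
p,R,o=tool();print(p.round(4))
g=G[0].copy();g[2]=.123;print(delta(g).round(1))
# coupler circle center: crop (203,200) radius ~103
H=ray(c,[[180+204/3.6,160+203/3.6]],.09);print('coupler',H.round(4), 'hinge', (H+.215*np.array([.988,.156,0])).round(4))
```

```text
[[0.493  0.179  0.14  ]
 [0.4938 0.1734 0.14  ]
 [0.4921 0.1845 0.14  ]
 [0.4799 0.1771 0.14  ]
 [0.5066 0.1812 0.14  ]]
0.011210151240684559 0.027035254521681713
[0.4894 0.1806 0.2047]
[-2.1  3.3 81.7]
coupler [[0.498  0.1486 0.09  ]] hinge [[0.7104 0.1822 0.09  ]]
```

Request:
step_arm:
  targets:
    - [-2,3,8,0,0.4]
    - [-2,3,26,0,0.4]
    - [-2,3,46,0,0.4]
    - [-2,3,64,0,0.4]
    - [-2,3,76,0,0.4]
    - [-2,3,80,0,0.4]
    - [-2,3,80,0,0.4]
    - [-2,3,80,0,0.4]

```text
t: 17.75
eef_pos: [0.4932, 0.1802, 0.1257]
tool_rot: [0.0, 0.649, 0.761, 0.0]
contact_force: [1.0, -0.7, 0.2]
gripper_width: 0.6
```

Run:
```python
from h import *
c=cam('wrist','w11.png')
p,R,o=tool();print(o['t'],p.round(4),R.round(3),o['contact_force'].round(1),o['gripper_width'],o['q'].round(2))
print(delta((.493,.1797,.123)).round(1))
```

```text
17.8 [0.4935 0.1803 0.1261] [[-0.158  0.987  0.001]
 [ 0.987  0.158  0.001]
 [ 0.     0.001 -1.   ]] [ 1.2  0.1 -0.3] 0.5992022992044913 [ 0.22  0.55 -0.88  1.98  0.56  0.87  0.77]
[-0.5 -0.6  3.1]
```

View pics/w11.png

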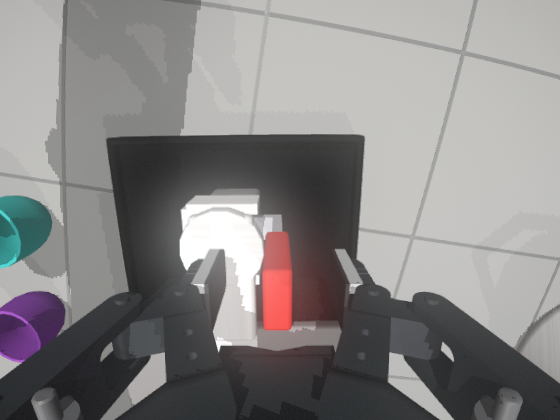

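The tab (279,280) is centred between the pads at (210,285) and (347,285). I'll close on it.

Request:
step_arm:
  targets:
    - [0,0,2,0,0.4]
    - [0,0,3,0,0.55]
    - [0,0,3,0,0.7]
    - [0,0,3,0,0.8]
    - [0,0,3,0,0.9]
    - [0,0,3,0,1]
    - [0,0,3,0,1]
    - [0,0,3,0,1]
    - [0,0,3,0,1]
  newtons: 60

```text
t: 18.55
eef_pos: [0.493, 0.1803, 0.1226]
tool_rot: [0.0, 0.649, 0.761, 0.0]
contact_force: [-1.3, 1.1, 3.3]
gripper_width: 0.132
```

Run:
```python
from h import *
c=cam('wrist','w12.png')
p,R,o=tool();print(o['t'],p.round(4),R.round(3),o['contact_force'].round(1),o['torque'].round(2),o['gripper_width'],o['q'].round(2))
```

```text
18.6 [0.4931 0.1803 0.1226] [[-0.158  0.987  0.001]
 [ 0.987  0.158  0.   ]
 [ 0.     0.001 -1.   ]] [-1.5  0.5  4. ] [0.09 0.15 0.12] 0.12695239870989553 [ 0.21  0.56 -0.87  1.98  0.56  0.86  0.76]
```

View pics/w12.png

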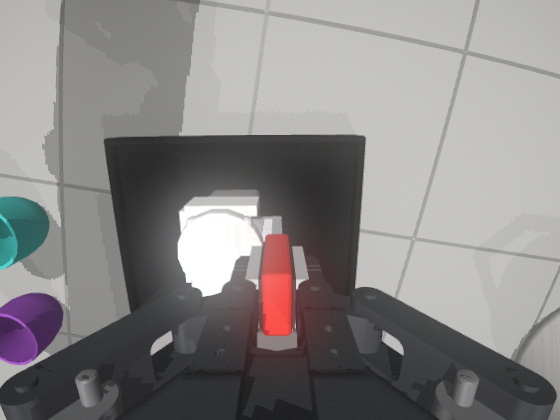

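The tab is gripped (opening about 11 mm). Next I pull it 13 mm along tool x, which is the lid's +y.

Request:
step_arm:
  targets:
    - [2,0,0,0,1]
    - [4,0,0,0,1]
    - [6,0,0,0,1]
    - [8,0,0,0,1]
    - [10,0,0,0,1]
    - [12,0,0,0,1]
    - [13,0,0,0,1]
    - [13,0,0,0,1]
    - [13,0,0,0,1]

```text
t: 19.35
eef_pos: [0.4914, 0.1904, 0.1224]
tool_rot: [0.001, 0.649, 0.76, -0.002]
contact_force: [0.1, -5.5, 8.7]
gripper_width: 0.136
```

Run:
```python
from h import *
c=cam('wrist','w13.png')
p,R,o=tool();print(o['t'],p.round(4),R.round(3),o['contact_force'].round(1),(R.T@o['contact_force']).round(1),o['gripper_width'])
print('travel',R.T@(p-np.array([.4931,.1803,.1226]))*1000)
```

```text
19.4 [0.4914 0.1904 0.1224] [[-0.156  0.988  0.   ]
 [ 0.988  0.156 -0.004]
 [-0.004 -0.    -1.   ]] [-0.1 -6.   7.7] [-6.  -1.1 -7.7] 0.1346940912767508
travel [10.23771196 -0.08024083  0.16675453]
```

View pics/w13.png

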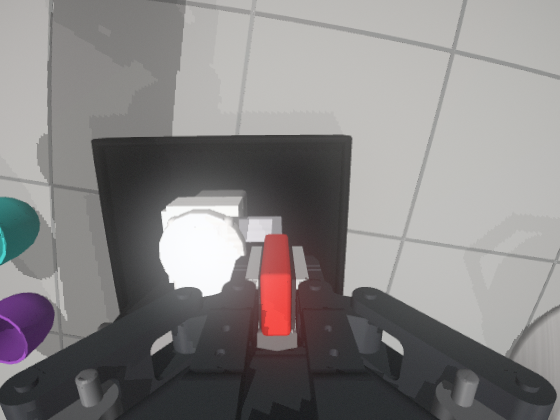

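Travel is 10.2 mm against 6 N, which matches the spring curve. I'll pull 3 mm more for margin.

Request:
step_arm:
  targets:
    - [1,0,0,0,1]
    - [2,0,0,0,1]
    - [3,0,0,0,1]
    - [3.5,0,0,0,1]
    - [3.5,0,0,0,1]

```text
t: 19.82
eef_pos: [0.4909, 0.1936, 0.1224]
tool_rot: [0.002, 0.65, 0.76, -0.002]
contact_force: [-0.2, -6.0, 8.7]
gripper_width: 0.133
```

Run:
```python
from h import *
p,R,o=tool();print(o['t'],p.round(4),(R.T@o['contact_force']).round(1),o['gripper_width'])
print('travel',R.T@(p-np.array([.4931,.1803,.1226]))*1000)
th=np.radians([2,5,10,15,20,25,30]);print(np.c_[np.degrees(th),-215*np.cos(th)+42*np.sin(th)+215,215*np.sin(th)+42*np.cos(th)-42].round(1))
```

```text
19.8167 [0.4909 0.1936 0.1224] [-6.  -1.1 -8.7] 0.133046463348571
travel [13.4638106  -0.07047211  0.14247874]
[[  2.    1.6   7.5]
 [  5.    4.5  18.6]
 [ 10.   10.6  36.7]
 [ 15.   18.2  54.2]
 [ 20.   27.3  71. ]
 [ 25.   37.9  86.9]
 [ 30.   49.8 101.9]]
```

Request:
step_arm:
  targets:
    - [0,0,-2,0,1]
    - [0,1,-5,0,1]
    - [0,1.5,-8,0,1]
    - [0,2.5,-12,0,1]
    - [0,3.5,-16,0,1]
    - [0,4.5,-19,0,1]
    - [0,4.5,-19,0,1]

```text
t: 20.4
eef_pos: [0.4945, 0.193, 0.1398]
tool_rot: [0.001, 0.65, 0.76, -0.003]
contact_force: [2.2, -6.6, -6.8]
gripper_width: 0.134
```

Run:
```python
from h import *
c=cam('wrist','w14.png');s=cam('scene')
im=s['frame'][180:320,220:400,::-1];cv2.imwrite('pics/crop14.png',cv2.resize(im,None,fx=4,fy=4,interpolation=cv2.INTER_CUBIC))
p,R,o=tool();print(o['t'],p.round(4),(R.T@o['contact_force']).round(1),o['gripper_width'])
print('travel',R.T@(p-np.array([.4931,.1803,.1226]))*1000)
```

```text
20.5 [0.4945 0.193  0.1395] [-6.5  2.1  4.8] 0.13202654134719968
travel [ 12.20782641   3.27677191 -17.01373112]
```

View pics/w14.png

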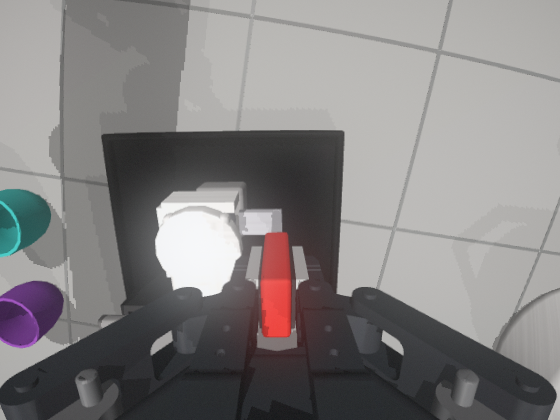

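View pics/crop14.png

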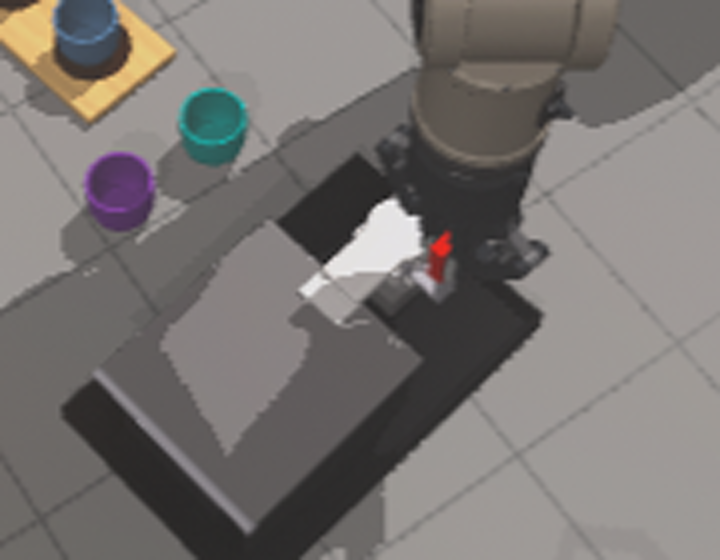

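Run:
```python
from h import *
c=cam('wrist');C=cloud(c);print(C[230:260:10,190:215:8].round(3).tolist())
m=(np.abs(C[...,0]-.498)<.02)&(np.abs(C[...,1]-.149)<.018)&(C[...,2]>.08);P=C[m]
A=np.c_[P[:,:2],np.ones(len(P))];k,*_=np.linalg.lstsq(A,P[:,2],rcond=None);print(np.median(P,0),k,np.degrees(np.arctan(np.hypot(k[0],k[1]))))
```

```text
[[[0.488, 0.144, 0.107], [0.488, 0.149, 0.107], [0.486, 0.153, 0.108], [0.486, 0.157, 0.107]], [[0.494, 0.145, 0.106], [0.493, 0.149, 0.107], [0.493, 0.153, 0.107], [0.492, 0.157, 0.107]], [[0.5, 0.145, 0.106], [0.499, 0.15, 0.107], [0.499, 0.154, 0.106], [0.498, 0.158, 0.106]]]
[0.4927423  0.14986812 0.19001014] [-0.65080631 -0.48312601  0.56945714] 39.025819292661595
```

The coupler top rose from 0.090 to 0.107, about 4.6°, so the ball is free. Continuing along the arc.

Request:
step_arm:
  targets:
    - [0,1,-3,0,1]
    - [0,3,-9,0,1]
    - [0,6,-17,0,1]
    - [0,10,-26,0,1]
    - [0,14,-35,0,1]
    - [0,18,-43,0,1]
    - [0,23,-52,0,1]
    - [0,28,-60,0,1]
    - [0,33,-68,0,1]
    - [0,38,-75,0,1]
    - [0,42,-80,0,1]
    - [0,44,-83,0,1]
    - [0,45,-84,0,1]
    - [0,45,-84,0,1]

```text
t: 21.72
eef_pos: [0.5381, 0.2, 0.223]
tool_rot: [0.0, 0.65, 0.76, -0.004]
contact_force: [-0.9, -7.2, -4.2]
gripper_width: 0.13
```

```bash
cat > tilt.py <<'E'
from h import *
import sys
tag=sys.argv[1]
c=cam('wrist','wr%s.png'%tag);s=cam('scene','sc%s.png'%tag);t=cam('top','tp%s.png'%tag)
im=s['frame'][180:320,220:400,::-1];cv2.imwrite('pics/crop%s.png'%tag,cv2.resize(im,None,fx=4,fy=4,interpolation=cv2.INTER_CUBIC))
p,R,o=tool();print(o['t'],p.round(4),(R.T@o['contact_force']).round(1),o['gripper_width'],o['q'].round(2))
d=R.T@(p-np.array([.4931,.1803,.1226]))*1000;print('travel',d)
h=np.array([.7105,.1825,.078]);ux=np.array([.988,.156,0])
r=p+np.array([0,0,-.003])-h; print('tilt from tcp',np.degrees(np.arctan2(r[2],-(r@ux))-np.arctan2(42,215)), 'radius',np.hypot(r[2],r@ux))
for n,cc in (('scene',s),('top',t)):
    C=cloud(cc);w=C-h;lx=w@ux;ly=w@np.array([-.156,.988,0]);z=C[...,2]
    m=(lx>-.16)&(lx<-.01)&(np.abs(ly)<.07)&(z>.075)&(z<.2)&(np.ptp(cc['frame'].astype(int),axis=2)<25)&(cc['frame'].max(2)<170)
    P=np.c_[lx[m],ly[m],z[m]]
    for i in range(6):
        A=np.c_[P[:,:2],np.ones(len(P))];k=np.linalg.lstsq(A,P[:,2],rcond=None)[0];r=np.abs(P[:,2]-A@k);P=P[r<max(2*np.median(r),.002)]
    print(n,len(P),'slope deg',np.degrees(np.arctan(k[:2])).round(1),'range x',P[:,0].min().round(3),P[:,0].max().round(3))
E
python3 tilt.py 15
```

```text
21.8667 [0.538  0.1999 0.2229] [-6.8 -1.9  4.8] 0.13325134407222478 [ 0.23  0.51 -0.93  1.78  0.46  1.09  0.87]
travel [  11.82844058   46.81348059 -100.60623878]
tilt from tcp 29.173788792749235 radius 0.21964395066334796
scene 1726 slope deg [-28.9  -0.2] range x -0.157 -0.01
top 440 slope deg [-28.9  -0.4] range x -0.13 -0.01
```

View pics/crop15.png

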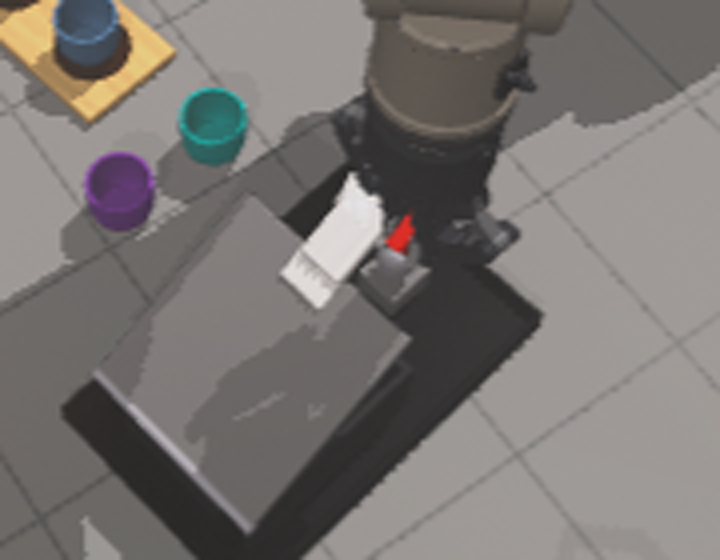

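View pics/wr15.png

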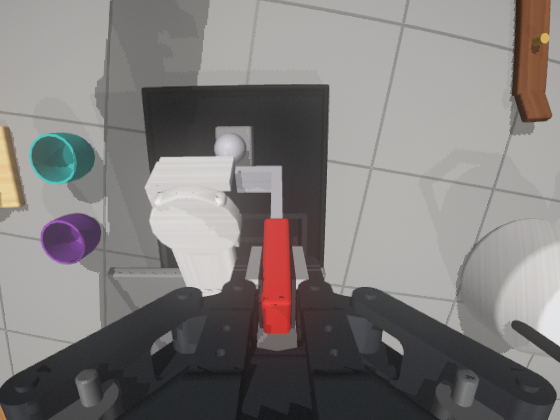

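The ball is free and visible at (230,148), with the lid at 28.9°. I'll trim by 1° and check that it is steady.

Request:
step_arm:
  targets:
    - [0,1,-1,0,1]
    - [0,2,-2,0,1]
    - [0,2.5,-3,0,1]
    - [0,2.5,-3,0,1]
    - [0,2.5,-3,0,1]
    - [0,2.5,-3,0,1]
    - [0,2.5,-3,0,1]
    - [0,2.5,-3,0,1]
    - [0,2.5,-3,0,1]
    - [0,2.5,-3,0,1]
    - [0,2.5,-3,0,1]
    - [0,2.5,-3,0,1]

```text
t: 22.87
eef_pos: [0.5402, 0.2002, 0.2256]
tool_rot: [0.0, 0.65, 0.76, -0.005]
contact_force: [-1.4, -6.7, -3.7]
gripper_width: 0.131
```

```bash
python3 tilt.py 16
python3 - <<'E'
from h import *
c=cam('top')
im=c['frame'][100:260,80:480,::-1];cv2.imwrite('pics/crop17.png',cv2.resize(im,None,fx=2,fy=2))
C=cloud(c);x,y,z=np.moveaxis(C,2,0)
for n,a in {'white/c2':(.587,-.2508),'blue/c1':(.5702,-.1562)}.items():
    m=(z>.048)&(z<.068)&(np.hypot(x-a[0],y-a[1])<.04);P=C[m];print(n,m.sum(),(((P.max(0)+P.min(0))/2)[:2]-a)*1000,np.ptp(P,axis=0))
E
```

```text
23.0167 [0.5402 0.2002 0.2256] [-6.  -1.8  5. ] 0.13283689041885788 [ 0.23  0.51 -0.93  1.77  0.45  1.1   0.87]
travel [  11.73845973   48.94846354 -103.44474679]
tilt from tcp 30.1036750997618 radius 0.21977387370324863
scene 1771 slope deg [-29.9  -0.2] range x -0.15 -0.01
top 427 slope deg [-29.9  -0.4] range x -0.128 -0.01
white/c2 76 [ 2.31821959 -0.71174635] [0.05061802 0.0500638  0.01347201]
blue/c1 69 [0.38340706 0.66821253] [0.05112429 0.05014294 0.01411232]
```

View pics/crop17.png

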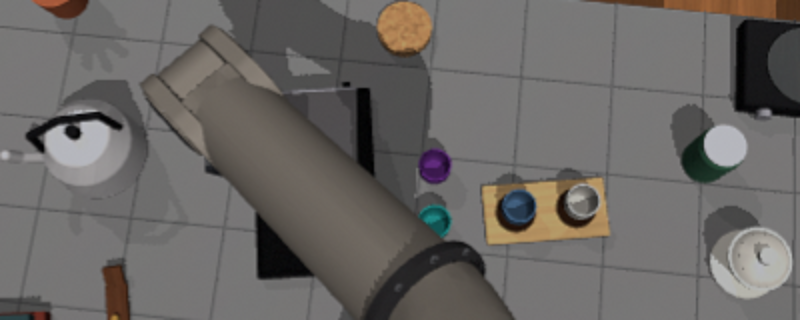

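View pics/sc16.png

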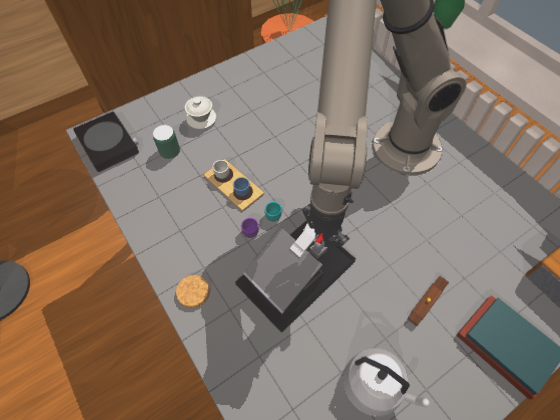

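Both cups stand in their circles and the bystanders are where they were. The lid holds at 29.9° and is steady, so I'm handing in.

Run:
```python
from station import bot
print(bot.hand_in()); o=bot.get_obs(); print(o['t'],o['eef_pos'],o['gripper_width'])
```

```text
the job is handed in; nothing more can be done
None
the job is handed in; nothing more can be done
```

The job is done and handed in at about 23 s of the 67 s allowed.

- **Cups:** I stood the white cup on circle_r and the blue cup on circle_l. The top camera shows both upright, about 2.4 mm and 0.8 mm off centre; up to 14 mm would still keep the foot inside the circle.
- **Latch and lid:** I pulled the tab about 13 mm against its spring and lifted the lid clear of the ball. It is still held by the tab, and by then the pull had eased to about 11.7 mm.
- **Final tilt:** The scene and top cameras both gave 29.9°, and the arm pose gave 30.1°. The arm pose did not change between the last two readings.
- **Other objects:** In the last pictures the kettle, gaiwan, incense boat, caddy and the purple and turquoise cups looked to be where they started. I checked these by eye and did not measure them.

No check failed. The only disagreement was that the wrist camera read positions on the board 2–4 mm differently from the top camera, which is well within the room in the circles.

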